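Fit the tube carrier to the colorimeter and load the amber standard

TASK

Get the colorimeter ready for its check: set the blue tube carrier flat on the colorimeter's bed in front of the orange guides and slide it along under the rail lips until it is fully home and the detent clicks up and holds it. Only then take the amber standard out of the rack and lower it upright to the bottom of the carrier's well before letting go of it. Leave the other two standards in their holes and do not disturb the glassware, bottles and dishes around.

Things in the scene. Friction and masses are not known exactly. Their poses are not given: they have to be found in the camera images.
- colorimeter: Bench colorimeter, fixed, 296 mm long along its x, 120 wide; place and yaw vary. Origin on the table below the rail's mouth; x along the rail in the sliding direction, z up. Aluminium bed 84 mm wide, top 14 mm above the table, from x = -105 to 74 mm; the lipped rail spans x = 0 to 74; then the white console, 52 mm high with a blue panel on top (57 mm).
- mouth (a point): Rail's mouth: middle line, on top of the bed, above the colorimeter's origin. Beyond it walls 63 mm apart carry grey lips overhanging to 25 mm from the middle line; lip underside 11.5, top 16.5 mm above the bed. Their turned-up mouths reach 9 mm back and 19 mm above the bed. Two orange guides, 10 mm high, flare outwards 20 degrees as a funnel over the 33 mm before the mouth.
- stop (a point): Middle of the foot of the console's face, on top of the bed, 74.5 mm past the mouth: the end stop for the carrier's plate.
- home (a point): On top of the bed (14 mm above the table), middle of the rail, 35 mm past the mouth: the carrier's origin coincides with it when home (its plate then ends 1.5 mm short of the stop). Axes as the colorimeter's.
- apron (a point): Point on top of the bed, on the rail's middle line, 93 mm before home: set down here, the carrier lies free of the lips with its nose just between the orange guides. Axes as the colorimeter's.
- detent (a joint): Steel spring roller, 20 mm wide, in the bed below home. 0 m = fully up (2.5 mm proud of the bed); about 0.001 to 0.0025 while the carrier's plate presses it over the last 38 mm of travel; snaps back to 0 in the carrier's notch at home. Spring 4 N up, 6 N down; the push along the rail over it is about 2 to 12 N, and about 5 N pulls it back out.
- carrier: Loose blue tube carrier, 0.13-0.25 kg. Origin: centre of its underside, z up. Plate 76 mm (x) by 60 (y), 10 thick, both ends bevelled below, cross notch 17 mm wide under the middle. On it, centred, a block 42 x 42 mm from 10 to 60 mm high: grip its y faces. Same after a half turn: either end may go first; its x lies along the rail. Well in the top: round, 20.5 mm across, 40 deep.
- well_floor (a point): Centre of the floor of the carrier's well, 20 mm above the carrier's underside.
- well_mouth (a point): Centre of the well's mouth on top of the block, 60 mm above the carrier's underside.
- rack: White rack, fixed, 168 mm along x, 46 mm along y, 50 mm high, three holes 21 mm across in a row along its x, 50 mm apart; which side of the colorimeter it stands on varies. Origin at the centre of its underside. Standards stand in it with their foot 4 mm above the table.
- amber: Amber standard: solid glass rod 18 mm in diameter with a black cap 19 mm in diameter from 78 to 102 mm above its foot (total 102 mm), 50 g, upright in one of the rack's holes. Origin at the centre of its foot, z up to the cap.
- green: Green standard, same shape as the amber one; stays in the rack.
- grey: Pale grey standard, same shape as the amber one; stays in the rack.
- flask_a: Bystander: conical amber flask, 72 mm wide, 98 tall. Origin at the centre of its underside.
- flask_b: Bystander: conical dark brown flask, 72 mm wide, 98 tall. Origin at the centre of its underside.
- bottle_a: Bystander: teal bottle with white cap, 52 mm wide, 120 tall. Origin at the centre of its underside.
- bottle_b: Bystander: teal bottle with white cap, 52 mm wide, 120 tall. Origin at the centre of its underside.
- dishes: Bystander: stack of four straw-coloured dishes, 88 mm wide, 56 tall. Origin at the centre of its underside.
- beaker: Bystander: clear beaker, 70 mm wide, 90 tall. Origin at the centre of its underside.

How it is judged:
By the outcome, as a careful person would: the job done as asked, in the order asked, and still so for the second after the job is handed in, with the robot touching nothing.
It also fails if it takes over 61 s, if anything falls off the work surface, if the arm or the gripper's body presses on something with over 40 N, if the wrist force passes 120 N, or if a joint passes its speed limit or range.

ROBOT

A 7-joint arm with a two-finger parallel gripper is mounted at the origin on the work surface. World frame = base frame: x ahead of the robot, y to its left, z up, the work surface at z = 0. Lengths are in mm, angles in rad, forces in N, time in s.
With the tool pointing down it reaches from about 425 to 825 mm from the base axis. Payload 3.6 kg.
Tool frame: the origin (TCP) lies on the centre line of the jaws, within the pads' length; the fingertips stand 25 mm ahead of it and the grasp point (between the pads) lies 6 mm ahead of it (ctrl.tip_extent is the distance from the TCP to the fingertips, in mm); z points along the fingers, y is the line along which they close (so a half turn about z gives the same grasp; the last joint's range is limited). The gripper opens to 85 mm and grips with 20 to 120 N. Pads are 22 mm wide; open, the fingers measure 114 mm over their backs; the gripper's body (76 mm by 85 mm) begins 54 mm behind the grasp point. The pads swing forward as they close: fully open they stand 13 mm farther back than shut.
Start: joints at [-1.194, 0.615, -0.013, 1.423, 0.008, 1.103, -0.04], TCP at [255.361, 597.708, 256.297] pointing down, gripper open.
Joint ranges: [-3.12, 3.12], [-0.3, 2.06], [-1.34, 1.32], [0.26, 2.42], [-1.36, 4.5], [0.01, 1.98], [-2.84, 2.84]. Speed limits (rad/s): [2.79, 2.79, 3.14, 3.14, 3.14, 3.14, 3.14].

INTERFACE

Orientations are given as [roll, pitch, yaw] about the fixed x, y, z axes, in that order (R = Rz(yaw) Ry(pitch) Rx(roll)).
In Python, from rig import ctrl gives the robot as it stands.
- The arm moves only by the shell command python3 -m jog 'ROWS' [OPENING] [FORCE]. ROWS is JSON, a list of rows, each a list of 2 entries, a list of its own where there are three numbers: the shift along the tool's x, y, z in units of 0.75 m (1.0 is 0.75 m), then the turn, a rotation vector about the tool's x, y, z in units of 360 degrees (1.0 is 360 degrees). In form: [[[tx, ty, tz], [ax, ay, az]], ...]. A call has 1 to 12 rows; each row is the pose to reach, as a shift and turn from the pose commanded when the call began, along the tool's axes at that moment, turning the shorter way round; what a row does not reach only later rows make up. A row lasts 1/12 s, in which the tool goes at most 41.7 mm and 7.16 degrees, less where a joint would pass 70% of its speed; a pose out of reach is approached as far as the arm can. A call with a number of a shift or a turn outside -1 to 1 is refused whole. A call with a gripper value outside its range is refused whole. OPENING is the closure, from 0 (fully open) to 1 (shut), set as the call begins (- or left out, the last holds). The fingers move at their own pace and stop on an object; FORCE is the grip in N (left out, the last holds). Time passes only in rows, so rows that repeat a pose let the fingers close. It gives the time, the measured TCP pose, the force, the opening and the grip force at its end, in the units of the state.
- ctrl.sense(): the state, without advancing time (a new reading comes with each control period).
- ctrl.capture(name): name is "side" or "top" or "wrist"; returns a dict with "img" (420x560x3 uint8, red, green, blue), "fx", "fy", "cx", "cy" (pixels), "k1" (the pictures are not rectified: a ray, as slopes to the right and down, at radius r is drawn at 1 + k1 r^2 times it, then the intrinsics apply), "view" (4x4, takes a point from world to camera coordinates); the wrist camera has in their place "hand_eye" (4x4, takes a point from camera to tool coordinates, whose origin is the TCP and whose axes are the flange's). Camera axes: x right, y up, looking along -z (the intrinsics and any distortion apply to the point x, -y, -z); pixel columns grow to the right and rows downward; lengths in mm; the calibration is good to about 2 mm. A picture is of the moment at which its call begins: read the wrist's pose just before it. There is no depth.
- ctrl.finish_job(): hands the job in; it is judged then, once.
Trained networks look in a picture, given as the dict that the camera call returned (one of the last four; its "shot" number tells which), for a name from the list of things; names that differ only in an ending like _2 or _b are one class to them, and where a whole thing is asked for, a point or a joint stands for the part that bears it (a point fixed in the world has none). Each returns a list of dicts, best first, with "score" (0 to 1); they miss things now and then, are a little off and sometimes report something else, mostly with a low value. They report only what shows in the picture. A call takes as long as a camera call.
- ctrl.boxes_of(picture, name): "point" ([x, y, z] in mm, in the coordinates of the camera as it stood for that picture, good to about 4 mm: the middle of the surface that is visible of it).
- ctrl.trace(picture, name): "pixels" (420x560 bool, what is visible of it).
- ctrl.tip_of(picture, name): "point" ([x, y, z] in mm, in the coordinates of the camera as it stood for that picture, good to about 4 mm: a listed point, or the origin of a listed thing).
The state is a dict: "time": time; "joint_positions": joint angles; "dq": joint speeds; "joint_torque": joint torques, N m; "eef_pos": TCP position; "ee_rot": TCP orientation; "force": force on the tool from outside, world axes, zero at the start; "wrist_torque": the same for the moment, N m; "width": finger opening in mm; "gripper_force": force on a finger pad.
Only numpy, scipy, OpenCV 4.12 (cv2) and the standard library are available. Lean on these libraries where they do the work, as an engineer would, in place of code of your own. Each camera call takes 0.05 s, during which the arm holds its last target. There are 200 camera calls.

## Working session

There is one attempt and no reset: what is moved stays moved. The work goes in short steps, Python scripts to look and compute and a shell command to move; the robot and the scene stay as the last step left them, time stands still between calls to the robot, and variables do not carry over. Pictures are saved under pics/ and viewed, at most 10 in all, crops included, and the job is handed in when it is done.

```bash
ls; mkdir -p pics; cat > h.py <<'E'
import numpy as np, cv2
from rig import ctrl
from scipy.spatial.transform import Rotation as R
def T_tool(s=None):
    s=s or ctrl.sense(); T=np.eye(4); T[:3,:3]=R.from_euler('xyz',s['ee_rot']).as_matrix(); T[:3,3]=s['eef_pos']; return T
def cap(name):
    T=T_tool(); p=ctrl.capture(name)
    C=T@np.array(p['hand_eye']) if name=='wrist' else np.linalg.inv(np.array(p['view']))
    return p,C
def save(p,n): cv2.imwrite('pics/'+n+'.png',p['img'][:,:,::-1])
def w(C,pt): return (C@np.r_[pt,1])[:3]
def ray(p,C,px,z):
    "pixel -> world at height z"
    d=((np.array(px,float)-[p['cx'],p['cy']])/[p['fx'],p['fy']]); u=d.copy()
    for _ in range(20): u=d/(1+p['k1']*(u@u))
    v=C[:3,:3]@np.array([u[0],-u[1],-1]); o=C[:3,3]
    return o+v*(z-o[2])/v[2]
def proj(p,C,X):
    c=np.linalg.inv(C)@np.r_[X,1]; u=np.array([c[0],-c[1]])/-c[2]; u=u*(1+p['k1']*(u@u))
    return u*[p['fx'],p['fy']]+[p['cx'],p['cy']]
def tips(p,C,names,f='tip_of',n=2):
    for k in names:
        for d in getattr(ctrl,f)(p,k)[:n]: print(f,k,round(d['score'],2),w(C,d['point']).round(0))
E
cat > a.py <<'E'
from h import *
print(ctrl.sense(), ctrl.tip_extent)
for c in ['top','side']:
    p,C=cap(c); save(p,c+'0'); print(c,C[:3,3].round())
    tips(p,C,['carrier','mouth','stop','home','apron','well_mouth','rack','amber','green','grey'],n=1)
    tips(p,C,['flask_a','bottle_a','dishes','beaker'])
E
python3 a.py
```

```text
pics
{'time': 0.0, 'joint_positions': array([-1.19346086,  0.6159245 , -0.01262327,  1.42493023,  0.00807745,
        1.10337103, -0.04039907]), 'dq': array([ 0.00184686, -0.00200077, -0.00021376, -0.00104533, -0.0008634 ,
       -0.00054257, -0.00144951]), 'joint_torque': array([ 2.48999686e-04, -4.69216418e+01,  2.58910004e-01, -1.71033579e+01,
        9.85866529e-03,  9.61480953e-03,  1.02662625e-06]), 'eef_pos': array([255.12100702, 597.07255923, 255.12421009]), 'ee_rot': array([-3.13900905e+00,  1.34096752e-05,  2.73782033e+00]), 'force': array([-0.21431075,  0.17282809, -0.66187275]), 'wrist_torque': array([ 0.0060509 , -0.04966711,  0.00500716]), 'gripper_force': 0.0, 'width': 85.65756352785982} 25.0
top [ 364.    4. 1370.]
tip_of carrier 0.92 [ 522. -256.   -5.]
tip_of mouth 0.61 [534. -35.  12.]
tip_of stop 0.85 [612.  -9.  18.]
tip_of home 0.75 [572. -26.  18.]
tip_of apron 0.7 [484. -45.  15.]
tip_of well_mouth 0.91 [ 517. -259.   57.]
tip_of amber 0.37 [587. 260.   3.]
tip_of green 0.71 [ 521. -259.   58.]
tip_of grey 0.45 [487. 250.   1.]
tip_of flask_a 0.72 [ 756. -247.
[... 188 characters left out ...]
3.   59.]
tip_of beaker 0.88 [ 562. -477.    2.]
tip_of beaker 0.73 [587. 259.   2.]
side [-179.  914.  814.]
tip_of carrier 0.97 [ 521. -256.   -4.]
tip_of mouth 0.58 [539. -35.  12.]
tip_of stop 0.65 [ 750. -248.   -1.]
tip_of home 0.81 [567. -25.   9.]
tip_of apron 0.93 [477. -53.  19.]
tip_of well_mouth 0.72 [ 518. -256.   59.]
tip_of rack 0.66 [536. 251.  -2.]
tip_of amber 0.44 [583. 262.   5.]
tip_of green 0.49 [536. 254.   5.]
tip_of grey 0.68 [484. 249.   5.]
tip_of flask_a 0.96 [ 750. -249.   -3.]
tip_of bottle_a 0.9 [ 410. -476.    4.]
tip_of bottle_a 0.85 [622. 469.  -1.]
tip_of dishes 0.85 [440. 490.   0.]
tip_of dishes 0.38 [537. -34.  11.]
tip_of beaker 0.79 [ 559. -478.   -2.]
```

View pics/top0.png

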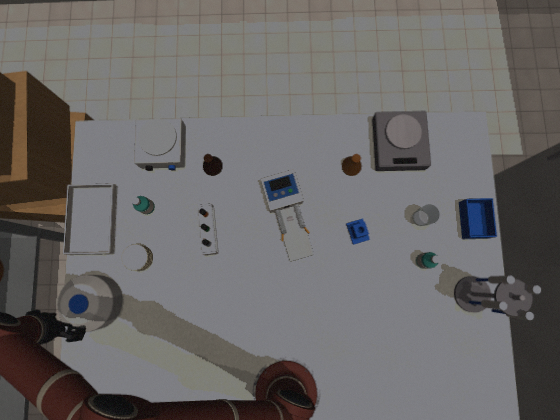

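View pics/side0.png

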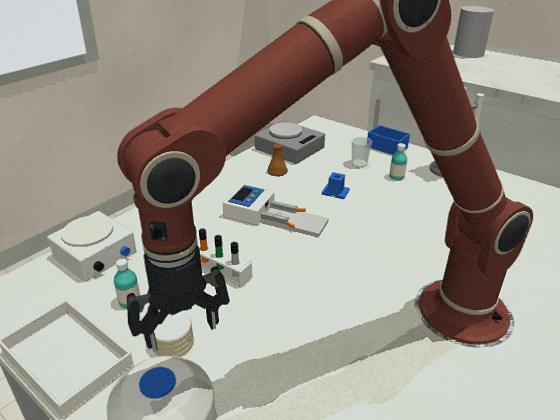

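The top view shows the colorimeter at about (290,220), the carrier at (358,231), and the rack at (207,228) with amber in its far hole (203,212). The side view agrees with this. The networks' points agree across both views.

```bash
cat >> h.py <<'E'
def rel(pos,yaw,s=None):
    "shift & turn (units) from the measured pose to TCP pos, tool down with yaw"
    T=T_tool(s); G=R.from_euler('xyz',[np.pi,0,yaw]).as_matrix()
    d=T[:3,:3].T@(np.array(pos)-T[:3,3]); r=R.from_matrix(T[:3,:3].T@G).as_rotvec()
    n=max(np.linalg.norm(d)/41.7,np.degrees(np.linalg.norm(r))/7.16)
    print('shift',(d/750).round(4),'turn',(r/2/np.pi).round(4),'rows>=',round(n,1))
E
python3 - <<'E'
from h import *
p=ctrl.capture('wrist'); print(np.array(p['hand_eye']).round(2),p['fx'])
rel([500,-240,255],0.27)
rel([380,250,255],1.5)
E
```

```text
[[   0.      0.95    0.32   84.14]
 [   1.     -0.      0.      0.55]
 [   0.      0.32   -0.95 -117.63]
 [   0.      0.      0.      1.  ]] 327.5371694906364
shift [-0.7387 -0.899   0.0018] turn [-0.      0.      0.3928] rows>= 20.9
shift [-0.335  -0.3611  0.0017] turn [-0.     0.     0.197] rows>= 9.9
```

```bash
python3 -m jog '[[[-0.507,-0.36,0],[0,0,0.2]],[[-0.507,-0.36,0],[0,0,0.2]],[[-0.507,-0.36,0],[0,0,0.2]],[[-0.507,-0.36,0],[0,0,0.2]],[[-0.507,-0.36,0],[0,0,0.2]],[[-0.507,-0.36,0],[0,0,0.2]],[[-0.507,-0.36,0],[0,0,0.2]],[[-0.507,-0.36,0],[0,0,0.2]],[[-0.507,-0.36,0],[0,0,0.2]],[[-0.507,-0.36,0],[0,0,0.2]],[[-0.507,-0.36,0],[0,0,0.2]],[[-0.507,-0.36,0],[0,0,0.2]]]' 0
python3 - <<'E'
from h import *
p,C=cap('wrist'); tips(p,C,['rack','amber','green','grey']); 
print(ctrl.sense()['eef_pos']); rel([505,-245,255],0.27)
E
```

```text
time: 2.55
eef_pos: [503.1, 191.0, 257.2]
ee_rot: [3.136, 0.005, 1.468]
force: [0.8, -1.5, 0.2]
width: 85.2
gripper_force: 0.0
tip_of rack 0.97 [533. 253.  -1.]
tip_of amber 0.82 [584. 259.   2.]
tip_of grey 0.78 [485. 249.   9.]
[497.9537812  202.27044879 256.11784767]
shift [-0.5933  0.0607  0.0006] turn [-3.000e-04 -1.000e-04  1.933e-01] rows>= 10.7
```

```bash
python3 -m jog '[[[-0.593,0.061,0],[0,0,0.193]],[[-0.593,0.061,0],[0,0,0.193]],[[-0.593,0.061,0],[0,0,0.193]],[[-0.593,0.061,0],[0,0,0.193]],[[-0.593,0.061,0],[0,0,0.193]],[[-0.593,0.061,0],[0,0,0.193]],[[-0.593,0.061,0],[0,0,0.193]],[[-0.593,0.061,0],[0,0,0.193]],[[-0.593,0.061,0],[0,0,0.193]],[[-0.593,0.061,0],[0,0,0.193]],[[-0.593,0.061,0],[0,0,0.193]],[[-0.593,0.061,0],[0,0,0.193]]]' 0
python3 - <<'E'
from h import *
import time
for i in range(3): ctrl.capture('top') if i<1 else None
p,C=cap('wrist'); save(p,'w1'); tips(p,C,['carrier','well_mouth','well_floor']); print(ctrl.sense()['eef_pos'],ctrl.sense()['ee_rot'])
m=ctrl.trace(p,'carrier')[0]; c=max(cv2.findContours(m['pixels'].astype(np.uint8),0,2)[0],key=cv2.contourArea)
print(m['score'],cv2.minAreaRect(c))
np.save('w1C.npy',C)
E
```

```text
time: 3.8
eef_pos: [503.7, -253.2, 256.9]
ee_rot: [3.135, 0.001, 0.262]
force: [-1.0, -1.3, 1.4]
width: 85.3
gripper_force: 0.0
tip_of carrier 0.91 [ 516. -258.   -2.]
tip_of carrier 0.59 [ 514. -256.   23.]
tip_of well_mouth 0.92 [ 519. -258.   62.]
tip_of well_floor 0.77 [ 515. -257.   24.]
[ 505.81443849 -243.81633175  255.86516639] [-3.13919666e+00 -4.20453717e-04  2.73629860e-01]
0.78 ((291.5, 172.0), (68.0, 55.0), 90.0)
```

View pics/w1.png

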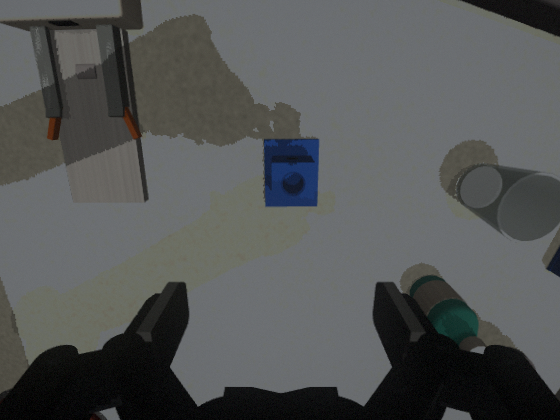

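Carrier at (291,172), axis-aligned with the tool; well at (293,182). Colorimeter bed at upper left, its near edge from (73,202) to (145,202).

```bash
python3 - <<'E'
from h import *
p,C=cap('wrist')
print('well',ray(p,C,(293,182.5),60))
for q in [(264,139),(319,139),(265,207),(318,206)]: print('plate',ray(p,C,q,10).round(1))
for q in [(73,202),(144,202)]: print('bed',ray(p,C,q,14).round(1))
g=p['img'][120:230,240:340]; cv2.imwrite('pics/w1c.png',cv2.resize(g,None,fx=6,fy=5.4,interpolation=cv2.INTER_CUBIC)[:,:,::-1])
E
```

```text
well [ 520.54600789 -251.26901896   60.        ]
plate [ 547.9 -212.2   10. ]
plate [ 564.2 -269.7   10. ]
plate [ 473.6 -233.    10. ]
plate [ 491.5 -291.8   10. ]
bed [420.5 -16.9  14. ]
bed [443.  -97.4  14. ]
```

View pics/w1c.png

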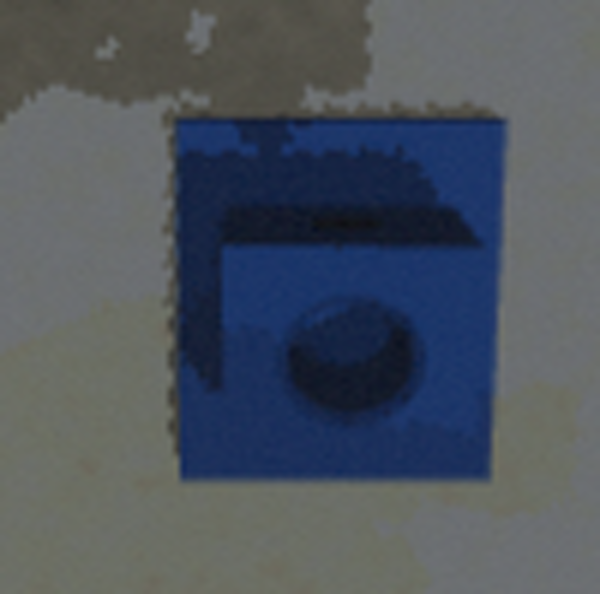

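The crop shows the plate corners at crop pixels (177,120), (506,120), (180,480) and (490,480), and the well at (355,358). The arm had still been settling, so I'll recompute with the current pose.

```bash
python3 - <<'E'
from h import *
p,C=cap('wrist'); s=ctrl.sense(); print(s['eef_pos'],s['ee_rot'][2],s['dq'].round(4))
f=lambda x,y:(240+x/6-.4,120+y/5.4-.4)
W=ray(p,C,f(355,358),60); print('well',W)
P=np.array([ray(p,C,f(*q),10) for q in [(177,119),(506,119),(180,480),(490,480)]]); print(P.round(1),P.mean(0))
for a,b in [(2,0),(3,1),(1,0),(3,2)]: d=P[b]-P[a]; print(np.hypot(*d[:2]),np.arctan2(d[1],d[0]))
tips(p,C,['carrier','well_mouth'],n=1)
m=ctrl.trace(p,'carrier')[0]['pixels']; ys,xs=np.where(m); print(xs.min(),xs.max(),ys.min(),ys.max())
E
```

```text
[ 505.3988979  -245.01279002  256.2343541 ] 0.27196574500051307 [ 0.0075 -0.0011  0.0118 -0.0028  0.001   0.0002  0.0013]
well [ 518.66790086 -258.22911354   60.        ]
[[ 546.6 -218.8   10. ]
 [ 562.8 -276.3   10. ]
 [ 473.2 -239.2   10. ]
 [ 489.4 -297.    10. ]] [ 518.01655274 -257.83299563   10.        ]
76.19676908653511 0.27019344320688204
76.21770392681117 0.2745214265807537
59.73157242645496 1.845155663709597
60.06135713356873 1.8447961143339993
tip_of carrier 0.7 [ 511. -255.   -4.]
tip_of well_mouth 0.83 [ 519. -260.   56.]
269 322 142 208
```

```bash
python3 - <<'E'
from h import *
rel([518.2,-258,50],0.273)
E
```

```text
shift [0.0128 0.0199 0.2752] turn [-0.     -0.     -0.0005] rows>= 5.0
```

```bash
python3 -m jog '[[[0.0128,0.0199,0.05],[0,0,0]],[[0.0128,0.0199,0.1],[0,0,0]],[[0.0128,0.0199,0.15],[0,0,0]],[[0.0128,0.0199,0.2],[0,0,0]],[[0.0128,0.0199,0.24],[0,0,0]],[[0.0128,0.0199,0.265],[0,0,0]],[[0.0128,0.0199,0.275],[0,0,0]],[[0.0128,0.0199,0.275],[0,0,0]],[[0.0128,0.0199,0.275],[0,0,0]],[[0.0128,0.0199,0.275],[0,0,0]]]' 0
python3 -m jog '[[[0,0,0],[0,0,0]],[[0,0,0],[0,0,0]],[[0,0,0],[0,0,0]],[[0,0,0],[0,0,0]],[[0,0,0],[0,0,0]],[[0,0,0],[0,0,0]],[[0,0,0],[0,0,0]],[[0,0,0],[0,0,0]]]' 1 40
```

```text
time: 5.18
eef_pos: [519.0, -259.7, 51.8]
ee_rot: [3.139, -0.002, 0.269]
force: [0.4, 0.4, -0.3]
width: 85.3
gripper_force: 0.0
time: 5.85
eef_pos: [518.5, -259.0, 50.9]
ee_rot: [3.141, -0.001, 0.269]
force: [0.1, 0.8, 4.8]
width: 41.2
gripper_force: 42.5
```

```bash
python3 - <<'E'
from h import *
rel([440,-64,200],0.275)
E
```

```text
shift [-0.0316 -0.2784 -0.199 ] turn [ 0.0001 -0.0002 -0.001 ] rows>= 6.2
```

```bash
python3 -m jog '[[[0,0,-0.04],[0,0,0]],[[0,0,-0.08],[0,0,0]],[[0,-0.04,-0.12],[0,0,0]],[[-0.01,-0.08,-0.16],[0,0,0]],[[-0.02,-0.13,-0.199],[0,0,0]],[[-0.0316,-0.18,-0.199],[0,0,0]],[[-0.0316,-0.23,-0.199],[0,0,0]],[[-0.0316,-0.265,-0.199],[0,0,0]],[[-0.0316,-0.278,-0.199],[0,0,0]],[[-0.0316,-0.278,-0.199],[0,0,0]],[[-0.0316,-0.278,-0.199],[0,0,0]],[[-0.0316,-0.278,-0.199],[0,0,0]]]'
python3 - <<'E'
from h import *
ctrl.capture('top');ctrl.capture('top')
p,C=cap('wrist'); s=ctrl.sense(); print(s['eef_pos'],s['ee_rot'],s['dq'].round(4)); np.savez('w2',C=C)
cv2.imwrite('pics/w2.png',cv2.resize(p['img'],None,fx=10/7,fy=10/7,interpolation=cv2.INTER_CUBIC)[:,:,::-1])
tips(p,C,['mouth','stop','home','apron','well_mouth'],n=1)
E
```

```text
time: 6.85
eef_pos: [440.3, -66.0, 199.5]
ee_rot: [3.139, -0.001, 0.266]
force: [0.1, -0.6, -1.6]
width: 41.5
gripper_force: 41.7
[440.12902033 -65.88612408 199.34974014] [ 3.14024605e+00 -7.72743621e-05  2.65644708e-01] [-0.0029 -0.0014 -0.0065  0.0017 -0.0018  0.0032 -0.0025]
tip_of mouth 0.75 [536. -34.  16.]
tip_of home 0.71 [564. -25.   9.]
tip_of apron 0.85 [479. -46.  13.]
tip_of well_mouth 0.73 [441. -66. 209.]
```

View pics/w2.png

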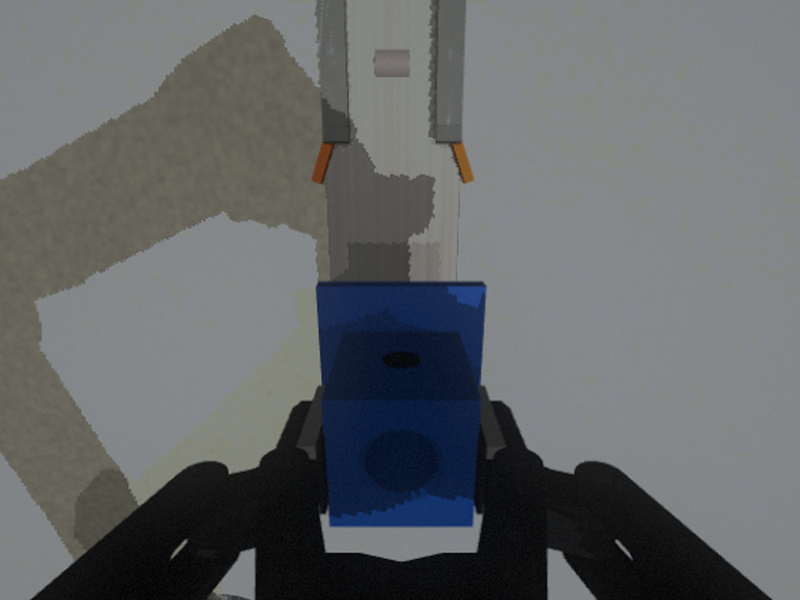

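The rail runs almost straight up in the picture: lip ends at (349,142) and (436,142), roller at (392,63), guides at (322,165) and (463,165). The held carrier's plate is straight.

```bash
python3 - <<'E'
from h import *
p,C0=cap('wrist'); C=np.load('w2.npz')['C']
f=lambda x,y:((x+.5)*.7-.5,(y+.5)*.7-.5)
img=p['img'].astype(int); 
# colour edges rows
for r in [10,25,60,80,95,130,160,190]:
    g=cv2.GaussianBlur(p['img'],(3,3),0)[r].astype(int).sum(1)/3; d=np.abs(np.diff(g)); k=[i for i in range(210,345) if d[i]>5 and d[i]==d[max(0,i-2):i+3].max()]
    print(r,[(i,int(d[i])) for i in k])
for n,q,z in [('roller',(392,63),15.5),('lipL',(349,142),33),('lipR',(436,142),33),('lipLo',(322,142),33),('lipRo',(463,142),33),('bedL',(328,240),14),('bedR',(457,240),14),('lipL far',(347,10),30.5),('lipR far',(437,10),30.5),('outL far',(317,10),30.5),('outR far',(466,10),30.5),('plate L',(317,284),199-40),('plate R',(486,284),199-40)]:
    X=ray(p,C,f(*q),z); print(n,X.round(1))
E
```

```text
10 [(222, 14), (245, 19), (304, 20), (309, 12), (317, 11), (323, 9), (327, 9)]
25 [(224, 15), (245, 22), (302, 17), (309, 10), (316, 8), (322, 9), (327, 14)]
60 [(226, 14), (246, 16), (303, 20), (308, 11), (315, 6), (321, 6), (326, 10)]
80 [(227, 14), (241, 12), (246, 20), (303, 19), (307, 14), (315, 11)]
95 [(227, 16), (246, 14), (250, 20), (301, 18), (305, 10), (325, 18)]
130 [(229, 8), (303, 15), (324, 6)]
160 [(231, 9), (298, 17), (322, 5)]
190 [(222, 17), (232, 8), (286, 13), (321, 7)]
roller [566.5 -25.7  15.5]
lipL [517.6 -13.5  33. ]
lipR [530.7 -61.6  33. ]
lipLo [513.6   1.5  33. ]
lipRo [534.8 -76.6  33. ]
bedL [455.1 -12.2  14. ]
bedR [477.2 -93.3  14. ]
lipL far [583.    3.5  30.5]
lipR far [595.7 -43.2  30.5]
outL far [578.8  19.   30.5]
outR far [599.8 -58.2  30.5]
plate L [469.9 -26.7 159. ]
plate R [485.5 -83.8 159. ]
```

Checks match: lip gap 49.8 mm, bed 84 mm, lip end to roller 44.0 mm. This gives yaw ≈ 0.262, home ≈ (566.5, -26) and apron ≈ (476.7, -50).

```bash
python3 - <<'E'
from h import *
print(ctrl.sense()['eef_pos'])
rel([476.7,-50,66.5],0.262)
E
```

```text
[439.80936632 -64.47974137 199.27103423]
shift [ 0.0526 -0.0056  0.177 ] turn [0.     0.     0.0009] rows>= 3.3
```

```bash
python3 -m jog '[[[0.025,-0.004,0],[0,0,0.0008]],[[0.0527,-0.0072,0.03],[0,0,0.0008]],[[0.0527,-0.0072,0.07],[0,0,0.0008]],[[0.0527,-0.0072,0.11],[0,0,0.0008]],[[0.0527,-0.0072,0.14],[0,0,0.0008]],[[0.0527,-0.0072,0.16],[0,0,0.0008]],[[0.0527,-0.0072,0.165],[0,0,0.0008]],[[0.0527,-0.0072,0.165],[0,0,0.0008]],[[0.0527,-0.0072,0.165],[0,0,0.0008]],[[0.0527,-0.0072,0.165],[0,0,0.0008]]]'
python3 - <<'E'
from h import *
a=[]
for i in range(4):
    p,C=cap('wrist'); s=ctrl.sense(); a.append(np.r_[s['eef_pos'],s['ee_rot'],s['force']])
print(np.array(a).round(3)); rel([476.7,-50,65],0.262)
cv2.imwrite('pics/w3.png',cv2.resize(p['img'],None,fx=10/7,fy=10/7,interpolation=cv2.INTER_CUBIC)[:,:,::-1])
E
```

```text
time: 8.13
eef_pos: [477.4, -48.7, 76.7]
ee_rot: [3.141, -0.002, 0.264]
force: [0.0, 0.2, -0.2]
width: 41.3
gripper_force: 41.6
[[ 4.77340e+02 -4.85870e+01  7.67030e+01  3.14100e+00 -2.00000e-03
   2.64000e-01  2.00000e-02 -3.65000e-01 -1.43600e+00]
 [ 4.77247e+02 -4.85300e+01  7.66420e+01  3.14100e+00 -2.00000e-03
   2.64000e-01  6.40000e-02  1.10100e+00 -7.44000e-01]
 [ 4.77097e+02 -4.84660e+01  7.65090e+01  3.14100e+00 -2.00000e-03
   2.64000e-01 -8.80000e-02 -1.32000e-01 -1.40700e+00]
 [ 4.76961e+02 -4.83950e+01  7.63760e+01  3.14100e+00 -2.00000e-03
   2.64000e-01  4.22000e-01  2.22000e-01 -1.56300e+00]]
shift [-0.0009  0.002   0.0152] turn [ 0.0001 -0.0003  0.0003] rows>= 0.3
```

View pics/w3.png

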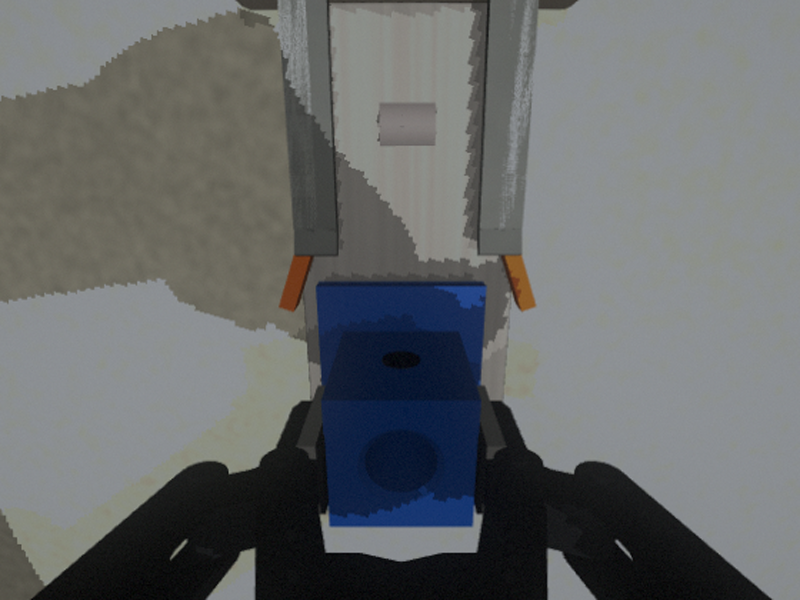

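The view is straight. The rail's middle sits at column ≈408 (lips 338/478, roller 407) and the plate's at ≈401.5, so the carrier must go about 2.2 mm to tool +y.

```bash
python3 -m jog '[[[0,0.003,0.004],[0,0,0]],[[0,0.003,0.009],[0,0,0]],[[0,0.003,0.012],[0,0,0]],[[0,0.003,0.014],[0,0,0]],[[0,0.003,0.0145],[0,0,0]],[[0,0.003,0.0148],[0,0,0]],[[0,0.003,0.0148],[0,0,0]],[[0,0.003,0.0148],[0,0,0]],[[0,0.003,0.0148],[0,0,0]],[[0,0.003,0.0148],[0,0,0]]]'
```

```text
time: 9.17
eef_pos: [476.7, -50.7, 64.9]
ee_rot: [-3.141, 0.0, 0.263]
force: [-1.2, 0.6, 4.8]
width: 41.6
gripper_force: 42.5
```

```bash
python3 -m jog '[[[0.005,0,0],[0,0,0]],[[0.012,0,0],[0,0,0]],[[0.02,0,0],[0,0,0]],[[0.028,0,0],[0,0,0]],[[0.036,0,0],[0,0,0]],[[0.044,0,0],[0,0,0]],[[0.052,0,0],[0,0,0]],[[0.06,0,0],[0,0,0]],[[0.065,0,0],[0,0,0]],[[0.067,0,0],[0,0,0]],[[0.067,0,0],[0,0,0]]]'
python3 - <<'E'
from h import *
s=ctrl.sense();print(s['eef_pos'],s['force'],s['wrist_torque'])
E
```

```text
time: 10.08
eef_pos: [523.8, -38.4, 65.0]
ee_rot: [-3.141, 0.003, 0.262]
force: [-5.2, -0.3, 7.2]
width: 41.7
gripper_force: 42.8
[523.8266002  -38.39261463  64.96343359] [-5.18956361 -0.345446    7.20780201] [-0.16423112  0.84484721 -0.05545791]
```

```bash
python3 -m jog '[[[0.006,0,0],[0,0,0]],[[0.012,0,0],[0,0,0]],[[0.018,0,0],[0,0,0]],[[0.024,0,0],[0,0,0]],[[0.03,0,0],[0,0,0]],[[0.036,0,0],[0,0,0]],[[0.042,0,0],[0,0,0]],[[0.048,0,0],[0,0,0]],[[0.053,0,0],[0,0,0]],[[0.057,0,0],[0,0,0]],[[0.059,0,0],[0,0,0]],[[0.059,0,0],[0,0,0]]]'
python3 - <<'E'
from h import *
p,C=cap('wrist');s=ctrl.sense();print(s['eef_pos'],s['force'],s['wrist_torque'])
cv2.imwrite('pics/w4.png',cv2.resize(p['img'],None,fx=10/7,fy=10/7,interpolation=cv2.INTER_CUBIC)[:,:,::-1])
E
```

```text
time: 11.08
eef_pos: [567.0, -27.1, 65.0]
ee_rot: [-3.141, 0.003, 0.263]
force: [-4.4, -0.6, 6.3]
width: 41.2
gripper_force: 42.7
[566.9378302  -27.12859659  64.9837347 ] [-3.36215998 -0.8526209   6.96707332] [-0.31611528  0.84263908  0.02972211]
```

View pics/w4.png

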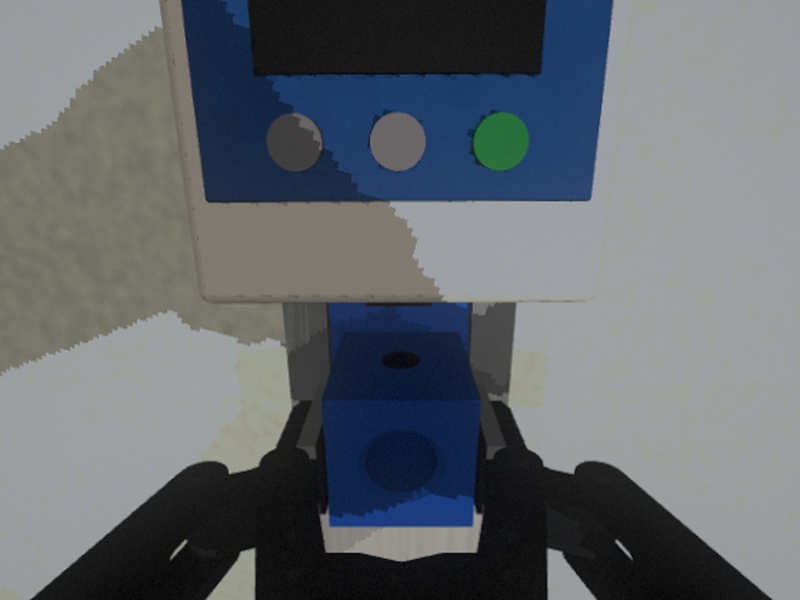

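```bash
for i in 1 2 3; do python3 -m jog '[[[0.0013,0,0],[0,0,0]],[[0.0013,0,0],[0,0,0]]]' | egrep 'eef_pos|force:'; done
```

```text
eef_pos: [567.2, -27.0, 65.0]
force: [-6.1, -2.4, 9.1]
gripper_force: 42.8
eef_pos: [568.2, -26.8, 65.0]
force: [-5.0, -1.3, 8.3]
gripper_force: 42.9
eef_pos: [568.7, -26.7, 65.0]
force: [-6.2, -1.0, 9.3]
gripper_force: 43.0
```

```bash
for i in 1 2 3; do python3 -m jog '[[[0.0013,0,0],[0,0,0]],[[0.0013,0,0],[0,0,0]]]' | egrep 'eef_pos|^force:'; done
```

```text
eef_pos: [568.8, -26.7, 65.1]
force: [-7.8, -2.3, 10.4]
eef_pos: [568.9, -26.7, 65.1]
force: [-9.8, -1.5, 12.4]
eef_pos: [569.0, -26.7, 65.2]
force: [-10.6, -1.6, 14.1]
```

```bash
for i in 1 2 3; do python3 -m jog '[[[-0.0015,0,0],[0,0,0]],[[-0.0015,0,0],[0,0,0]]]' | egrep 'eef_pos|^force:'; done
python3 -m jog '[[[-0.0013,0,0.0],[0,0,0]],[[-0.0013,0,0],[0,0,0]],[[-0.0013,0,0.0],[0,0,0]],[[-0.0013,0,0],[0,0,0]]]' | egrep 'eef_pos|^force:'
```

```text
eef_pos: [568.9, -26.7, 65.1]
force: [-9.1, -0.9, 12.4]
eef_pos: [568.8, -26.7, 65.0]
force: [-7.4, -1.7, 10.7]
eef_pos: [568.6, -26.7, 65.0]
force: [-4.9, -1.1, 7.7]
eef_pos: [568.5, -26.7, 65.0]
force: [-3.7, -0.6, 6.7]
```

```bash
for i in 1 2 3; do python3 -m jog '[[[-0.0013,0,0],[0,0,0]],[[-0.0013,0,0],[0,0,0]],[[-0.0013,0,0],[0,0,0]]]' | egrep 'eef_pos|^force:'; done
```

```text
eef_pos: [568.4, -26.7, 64.9]
force: [-3.1, -0.7, 6.5]
eef_pos: [568.4, -26.7, 64.9]
force: [-1.0, -0.8, 4.6]
eef_pos: [568.3, -26.6, 64.9]
force: [1.6, -1.7, 4.4]
```

```bash
for i in 1 2; do python3 -m jog '[[[-0.001,0,0],[0,0,0]],[[-0.001,0,0],[0,0,0]],[[-0.001,0,0],[0,0,0]]]' | egrep 'eef_pos|^force:'; done
```

```text
eef_pos: [567.7, -26.6, 64.9]
force: [3.1, -1.5, 4.9]
eef_pos: [566.6, -26.6, 64.9]
force: [3.1, -1.0, 4.8]
```

```bash
python3 -m jog '[[[0,0,-0.0008],[0,0,0]],[[0,0,-0.0016],[0,0,0]],[[0,0,-0.0016],[0,0,0]]]' | egrep 'eef_pos|^force:'; for i in 1 2 3 4 5 6 ; do python3 -m jog '[[[0.0007,0,0],[0,0,0]],[[0.0007,0,0],[0,0,0]],[[0.0007,0,0],[0,0,0]]]' | egrep 'eef_pos|^force:'; done
```

```text
eef_pos: [564.8, -26.2, 65.1]
force: [2.3, -0.7, 0.9]
eef_pos: [565.0, -26.2, 65.1]
force: [2.2, 1.1, 0.8]
eef_pos: [565.2, -26.2, 65.1]
force: [-1.2, 0.6, -0.9]
eef_pos: [566.4, -26.3, 65.3]
force: [0.2, -0.8, -1.5]
eef_pos: [567.4, -26.2, 65.6]
force: [-0.1, -0.0, -0.7]
eef_pos: [568.0, -26.1, 65.6]
force: [0.4, -0.9, -1.3]
eef_pos: [568.3, -26.0, 65.6]
force: [-0.3, -0.2, -1.2]
```

```bash
python3 -m jog '[[[-0.001,0,0.0],[0,0,0]],[[-0.001,0,0.0008],[0,0,0]],[[-0.001,0,0.001],[0,0,0]],[[-0.001,0,0.001],[0,0,0]]]' | egrep 'eef_pos|^force:'
python3 -m jog '[[[0,0,0],[0,0,0]],[[0,0,0],[0,0,0]],[[0,0,0],[0,0,0]],[[0,0,0],[0,0,0]],[[0,0,0],[0,0,0]],[[0,0,0],[0,0,0]],[[0,0,0],[0,0,0]]]' 0
python3 - <<'E'
from h import *
s=ctrl.sense();print(s['eef_pos'],s['force']); rel([535,-36,220],0.262)
E
```

```text
eef_pos: [567.8, -26.2, 65.0]
force: [-1.0, 0.1, -0.2]
time: 16.88
eef_pos: [567.8, -26.2, 64.9]
ee_rot: [3.142, 0.0, 0.264]
force: [0.8, 0.1, 1.8]
width: 85.4
gripper_force: 0.0
[567.7743706  -26.15720297  64.92027635] [0.79770341 0.14105072 1.76907742]
shift [-0.0456  0.0013 -0.2068] turn [0.     0.     0.0002] rows>= 3.8
```

```bash
python3 -m jog '[[[0,0,-0.04],[0,0,0]],[[0,0,-0.09],[0,0,0]],[[-0.02,0,-0.14],[0,0,0]],[[-0.045,0.001,-0.17],[0,0,0]],[[-0.045,0.001,-0.18],[0,0,0]],[[-0.045,0.001,-0.18],[0,0,0]],[[-0.045,0.001,-0.18],[0,0,0]],[[-0.045,0.001,-0.18],[0,0,0]]]'
python3 - <<'E'
from h import *
p,C=cap('wrist'); np.savez('w5',C=C)
tips(p,C,['well_mouth','carrier','home','stop','mouth'],n=1)
g=p['img'][60:330,140:420]; cv2.imwrite('pics/w5.png',cv2.resize(g,None,fx=2.2,fy=2.2,interpolation=cv2.INTER_CUBIC)[:,:,::-1]); cv2.imwrite('pics/w5full.png',p['img'][:,:,::-1])
E
```

```text
time: 17.55
eef_pos: [535.3, -34.6, 198.3]
ee_rot: [-3.14, 0.002, 0.265]
force: [0.4, 0.8, -0.8]
width: 85.8
gripper_force: 0.0
tip_of well_mouth 0.84 [568. -27.  76.]
tip_of carrier 0.83 [566. -25.  14.]
tip_of mouth 0.21 [479. -47.  13.]
```

View pics/w5.png

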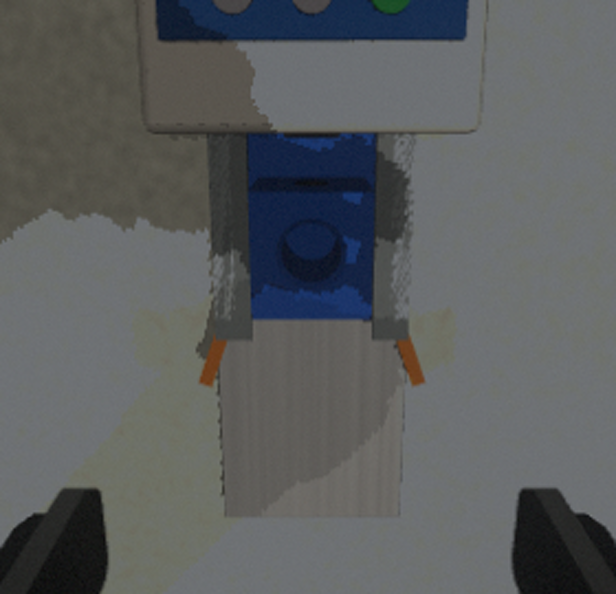

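The carrier sits under the lips and against the console. Plate's rear edge is at crop row 319, lip ends at 339, bed edge at 517. Next I'll compare these along the rail.

```bash
python3 - <<'E'
from h import *
p,_=cap('wrist'); C=np.load('w5.npz')['C']
f=lambda x,y:(140+(x+.5)/2.2-.5,60+(y+.5)/2.2-.5)
a=np.array([np.cos(.262),np.sin(.262)]); h=np.array([566.5,-26])
for n,q,z in [('bed edge -140',(311,517),14),('plate -38',(311,319),24),('lipend -44',(311,339),33),('well top 0',(312,252),74),('console',(311,131),66),('lipL',(251,339),33),('lipR',(373,339),33)]:
    X=ray(p,C,f(*q),z); print(n,X.round(1),'along',((X[:2]-h)@a).round(1),'lat',((X[:2]-h)@[-a[1],a[0]]).round(1))
img=cv2.imread('pics/w5full.png').astype(int)
c=img[180:310,270:300].mean(1); print([(180+i,c[i].round().tolist()) for i in range(0,30)][20:])
print([(i,img[i,262:300].mean(0).round().tolist()) for i in list(range(200,210))+list(range(290,298))])
E
```

```text
bed edge -140 [431.9 -62.2  14. ] along -139.4 lat -0.1
plate -38 [531.  -35.2  24. ] along -36.7 lat 0.3
lipend -44 [525.2 -36.7  33. ] along -42.6 lat 0.3
well top 0 [568.4 -25.3  74. ] along 2.0 lat 0.2
console [606.1 -14.7  66. ] along 41.2 lat 0.7
lipL [518.7 -12.8  33. ] along -42.7 lat 25.1
lipR [532.  -61.5  33. ] along -42.5 lat -25.3
[(200, [95.0, 48.0, 25.0]), (201, [95.0, 48.0, 26.0]), (202, [93.0, 47.0, 25.0]), (203, [92.0, 46.0, 25.0]), (204, [92.0, 52.0, 33.0]), (205, [92.0, 78.0, 74.0]), (206, [91.0, 95.0, 97.0]), (207, [91.0, 94.0, 96.0]), (208, [91.0, 94.0, 97.0]), (209, [91.0, 94.0, 96.0])]
[(200, [94.0, 47.0, 25.0]), (201, [94.0, 48.0, 26.0]), (202, [93.0, 47.0, 25.0]), (203, [92.0, 46.0, 25.0]), (204, [92.0, 52.0, 33.0]), (205, [92.0, 78.0, 74.0]), (206, [92.0, 95.0, 97.0]), (207, [91.0, 94.0, 97.0]), (208, [91.0, 95.0, 97.0]), (209, [91.0, 94.0, 97.0]), (290, [101.0, 105.0, 108.0]), (291, [101.0, 105.0, 108.0]), (292, [101.0, 106.0, 108.0]), (293, [101.0, 106.0, 108.0]), (294, [101.0, 104.0, 106.0]), (295, [109.0, 109.0, 108.0]), (296, [114.0, 113.0, 110.0]), (297, [113.0, 112.0, 110.0])]
```

```bash
python3 - <<'E'
from h import *
rel([562,256,250],0.11)
E
```

```text
shift [ 0.1356 -0.3661 -0.0678] turn [0.     0.0002 0.0244] rows>= 7.1
```

```bash
python3 -m jog '[[[0.01,-0.03,-0.04],[0,0,0.005]],[[0.03,-0.08,-0.068],[0,0,0.012]],[[0.05,-0.13,-0.068],[0,0,0.018]],[[0.07,-0.18,-0.068],[0,0,0.0244]],[[0.088,-0.23,-0.068],[0,0,0.0244]],[[0.106,-0.28,-0.068],[0,0,0.0244]],[[0.123,-0.33,-0.068],[0,0,0.0244]],[[0.132,-0.357,-0.068],[0,0,0.0244]],[[0.1356,-0.366,-0.068],[0,0,0.0244]],[[0.1356,-0.366,-0.068],[0,0,0.0244]],[[0.1356,-0.366,-0.068],[0,0,0.0244]],[[0.1356,-0.366,-0.068],[0,0,0.0244]]]'
python3 - <<'E'
from h import *
ctrl.capture('top');ctrl.capture('top')
p,C=cap('wrist'); np.savez('w6',C=C); print(ctrl.sense()['eef_pos'],ctrl.sense()['ee_rot'])
tips(p,C,['rack','amber','green','grey'],n=2)
cv2.imwrite('pics/w6.png',cv2.resize(p['img'],None,fx=10/7,fy=10/7,interpolation=cv2.INTER_CUBIC)[:,:,::-1])
E
```

```text
time: 18.9
eef_pos: [562.5, 252.6, 251.3]
ee_rot: [3.14, -0.0, 0.106]
force: [0.2, 0.5, 0.0]
width: 84.9
gripper_force: 0.0
[562.45153998 253.51735257 251.37560775] [ 3.14117839e+00 -3.09565151e-04  1.06444714e-01]
tip_of rack 0.91 [531. 255.   0.]
tip_of rack 0.54 [534. -33.  -3.]
tip_of amber 0.93 [587. 254.   2.]
tip_of amber 0.61 [565. -24.  12.]
tip_of green 0.96 [533. 253.   2.]
tip_of grey 0.97 [481. 251.   6.]
```

View pics/w6.png

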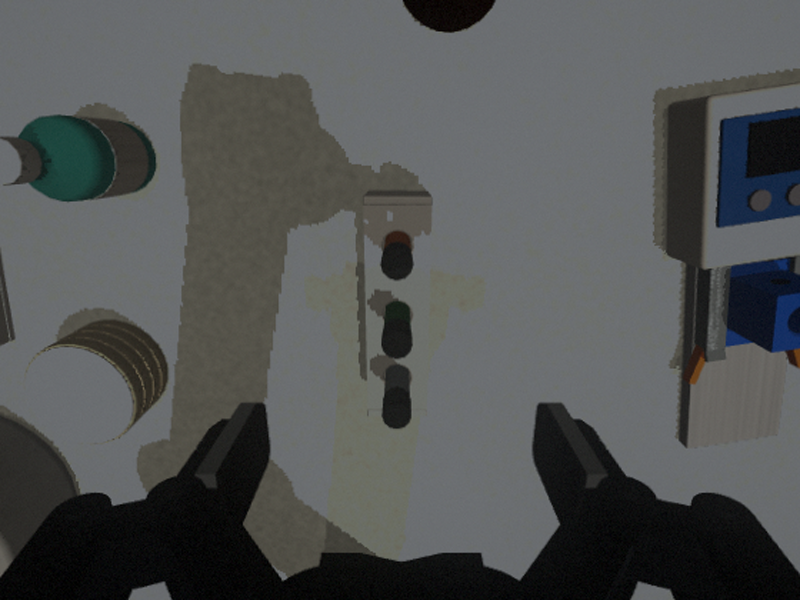

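Caps lie in one vertical line: amber top centre ≈ (397,264), green (397,342), grey (397,412). The rack is aligned with the tool, and amber is the farthest one.

```bash
python3 - <<'E'
from h import *
p,_=cap('wrist'); C=np.load('w6.npz')['C']
f=lambda x,y:((x+.5)*.7-.5,(y+.5)*.7-.5)
P=[ray(p,C,f(*q),106) for q in [(397,264),(397,342),(397,412)]]; print(np.round(P,1), np.linalg.norm(P[0]-P[1]),np.linalg.norm(P[1]-P[2]))
# edges at several rows through each cap and rack
g=cv2.cvtColor(p['img'],cv2.COLOR_RGB2GRAY).astype(int)
for r in [184,239,288]: 
    k=np.where(g[r,255:305]<40)[0]+255; print(r,k.min(),k.max())
k=np.where(g[160:205,278]<40)[0]+160; print('amber rows',k.min(),k.max())
print('rack top', [ray(p,C,f(*q),50).round(1) for q in [(364,205),(432,205)]])
s=ctrl.sense(); print(s['eef_pos']); rel([P[0][0],P[0][1],97],s['ee_rot'][2])
E
```

```text
[[583.8 258.3 106. ]
 [535.6 253.3 106. ]
 [487.3 248.2 106. ]] 48.40282172972698 48.60016922227116
184 270 291
239 270 290
288 270 289
amber rows 163 194
rack top [array([608.7, 283.5,  50. ]), array([613.5, 238.2,  50. ])]
[562.13062883 255.46110093 251.00723456]
shift [ 0.0291 -0.0006  0.2053] turn [-0.  0. -0.] rows>= 3.7
```

```bash
python3 - <<'E'
from h import *
for _ in range(2):
    p,C=cap('wrist'); T=T_tool(); g=cv2.cvtColor(p['img'],cv2.COLOR_RGB2GRAY).astype(int)
    k=np.where(g[184,255:310]<40)[0]+255; r=np.where(g[160:215,(k.min()+k.max())//2]<40)[0]+160
    X=ray(p,C,((k.min()+k.max())/2,r.max()+.5-10.5),106); d=T[:3,:3].T@(X-T[:3,3]); print(k.min(),k.max(),r.min(),r.max(),X.round(1),d.round(1),T[:3,3].round(1),ctrl.sense()['dq'].round(3), p['cx'])
print(d/750)
E
```

```text
270 291 162 214 [567.3 256.9 106. ] [  5.3  -0.6 145. ] [562.1 255.6 251. ] [-0.004  0.001 -0.003 -0.004  0.001 -0.002 -0.001] 280.4227271742972
270 291 162 214 [567.2 257.  106. ] [  5.3  -0.7 144.9] [562.1 255.8 250.9] [-0.002  0.002  0.001 -0.001 -0.001 -0.     0.001] 280.4227271742972
[ 0.00700433 -0.00092831  0.19321691]
```

```bash
python3 -m jog '[[[0.015,-0.0008,0.03],[0,0,0]],[[0.029,-0.0008,0.07],[0,0,0]],[[0.029,-0.0008,0.11],[0,0,0]],[[0.029,-0.0008,0.15],[0,0,0]],[[0.029,-0.0008,0.18],[0,0,0]],[[0.029,-0.0008,0.2],[0,0,0]],[[0.029,-0.0008,0.205],[0,0,0]],[[0.029,-0.0008,0.205],[0,0,0]],[[0.029,-0.0008,0.205],[0,0,0]]]'
python3 -m jog '[[[0,0,0],[0,0,0]],[[0,0,0],[0,0,0]],[[0,0,0],[0,0,0]],[[0,0,0],[0,0,0]],[[0,0,0],[0,0,0]],[[0,0,0],[0,0,0]],[[0,0,0],[0,0,0]],[[0,0,0],[0,0,0]],[[0,0,0],[0,0,0]]]' 1 30
```

```text
time: 20.15
eef_pos: [584.4, 258.9, 98.0]
ee_rot: [3.142, -0.002, 0.11]
force: [-0.7, 0.1, 0.4]
width: 85.4
gripper_force: 0.0
time: 20.9
eef_pos: [583.9, 258.7, 97.5]
ee_rot: [3.142, -0.001, 0.11]
force: [-0.4, -0.5, 2.5]
width: 18.1
gripper_force: 29.3
```

```bash
python3 -m jog '[[[0,0,-0.01],[0,0,0]],[[0,0,-0.03],[0,0,0]],[[0,0,-0.06],[0,0,0]],[[0,0,-0.09],[0,0,0]],[[0,0,-0.12],[0,0,0]],[[0,0,-0.14],[0,0,0]],[[0,0,-0.14],[0,0,0]],[[0,0,-0.14],[0,0,0]]]'
python3 - <<'E'
from h import *
ctrl.capture('top');p,C=cap('wrist')
s=ctrl.sense(); print(s['eef_pos'],s['width'])
tips(p,C,['amber','green','grey'])
rel([567.6,-26.2,202],0.262)
cv2.imwrite('pics/w7.png',cv2.resize(p['img'],None,fx=10/7,fy=10/7,interpolation=cv2.INTER_CUBIC)[:,:,::-1])
E
```

```text
time: 21.57
eef_pos: [583.6, 259.0, 202.6]
ee_rot: [-3.141, -0.001, 0.11]
force: [-1.1, 0.2, -0.5]
width: 17.6
gripper_force: 29.3
[582.52938148 259.00379619 200.62521816] 18.195854155116425
tip_of amber 0.86 [583. 257. 104.]
shift [-0.062   0.3755 -0.0014] turn [ 0.0001  0.0005 -0.0242] rows>= 6.8
```

View pics/w7.png

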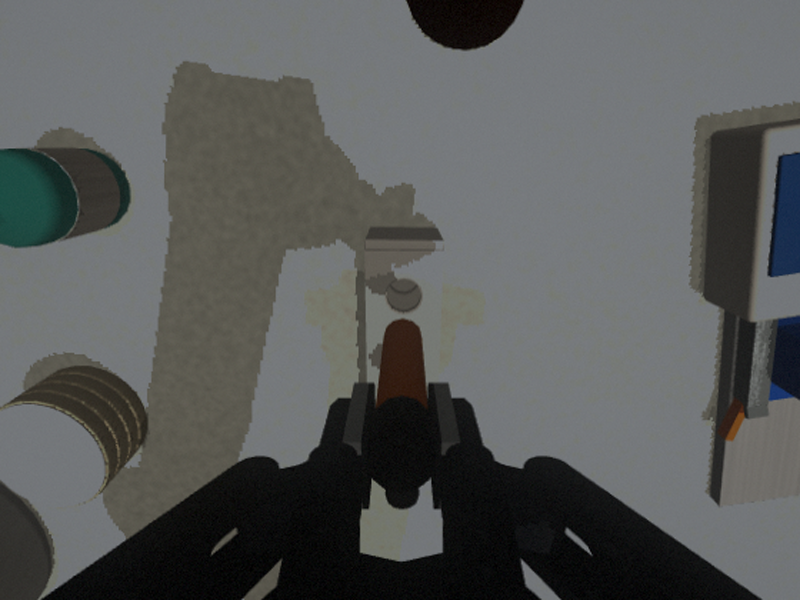

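The amber standard is held upright, with its foot's far edge at (402,320). The hole it left is at (404,295). Next I measure the foot in the tool frame.

```bash
python3 - <<'E'
from h import *
p,_=cap('wrist'); H=np.array(p['hand_eye'])
f=lambda x,y:((x+.5)*.7-.5,(y+.5)*.7-.5)
print('foot far',ray(p,H,f(402,320),93.5).round(1),'L/R',ray(p,H,f(384,330),93.5).round(1),ray(p,H,f(420,330),93.5).round(1))
print('hole',ray(p,H,f(404,295),151).round(1))
print('cap top near', [ray(p,H,f(x,y),-8.5).round(1) for x,y in [(401,490),(364,440),(440,440)]])
E
```

```text
foot far [ 6.3 -0.3 93.5] L/R [ 1.1 -9.  93.5] [ 1.1  8.4 93.5]
hole [  1.4   1.  151. ]
cap top near [array([-8.4, -0.8, -8.5]), array([  8.3, -10.9,  -8.5]), array([ 8.4,  9.8, -8.5])]
```

```bash
python3 - <<'E'
from h import *
p,C=cap('wrist'); H=np.array(p['hand_eye'])
m=ctrl.trace(p,'amber')[0]; ys,xs=np.where(m['pixels']); print(m['score'],xs.min(),xs.max(),ys.min(),ys.max())
for r in range(214,300,8):
    k=np.where(m['pixels'][r])[0]; print(r,(k.min(),k.max()) if len(k) else None, p['img'][r,281].tolist())
print([ (r,p['img'][r,281].tolist()) for r in range(217,230)])
f=ray(p,H,(281,222),93.5); print(f)
s=ctrl.sense(); print(s['wrist_torque'],s['eef_pos'])
p2,C2=cap('side'); tips(p2,C2,['amber'],n=1)
m=ctrl.trace(p2,'amber'); print(len(m)); ys,xs=np.where(m[0]['pixels']); print(xs.min(),xs.max(),ys.min(),ys.max())
for r in range(ys.min(),ys.max()+1,4):
    k=np.where(m[0]['pixels'][r])[0]; print(r,k.min(),k.max())
for z in [104,120,140,160,180,200]: print(z,proj(p2,C2,[583.5,259,z]).round(1))
E
```

```text
0.73 258 303 224 344
214 None [79, 76, 68]
222 None [103, 102, 95]
230 (np.int64(270), np.int64(292)) [53, 33, 24]
238 (np.int64(268), np.int64(294)) [54, 33, 25]
246 (np.int64(269), np.int64(296)) [51, 31, 20]
254 (np.int64(267), np.int64(296)) [50, 30, 20]
262 (np.int64(265), np.int64(296)) [51, 27, 16]
270 (np.int64(264), np.int64(297)) [50, 28, 18]
278 (np.int64(264), np.int64(298)) [17, 19, 18]
286 (np.int64(263), np.int64(299)) [15, 16, 17]
294 (np.int64(261), np.int64(300)) [16, 15, 14]
[(217, [60, 58, 53]), (218, [77, 74, 68]), (219, [102, 97, 90]), (220, [114, 113, 106]), (221, [116, 119, 114]), (222, [103, 102, 95]), (223, [70, 57, 46]), (224, [53, 34, 25]), (225, [54, 34, 26]), (226, [51, 31, 21]), (227, [54, 34, 24]), (228, [54, 33, 24]), (229, [53, 33, 23])]
[ 7.60802564 -0.48047712 93.5       ]
[ 0.04489917 -0.06458355 -0.02806677] [583.32565693 258.75526419 201.35206801]
tip_of amber 0.74 [481. -50.  16.]
2
197 205 194 230
194 200 202
198 200 202
202 201 203
206 201 203
210 198 203
214 197 204
218 198 204
222 198 204
226 199 205
230 202 202
104 [202.  230.7]
120 [201.5 225.5]
140 [200.9 218.8]
160 [200.2 212. ]
180 [199.6 205. ]
200 [198.9 198. ]
```

```bash
python3 - <<'E'
from h import *
p,C=cap('wrist'); H=np.array(p['hand_eye'])
print([(r,p['img'][r,281].tolist()) for r in range(268,280)])
for r in (271.5,273.5,275.5): print(r,ray(p,H,(281,r),15.5).round(1))
g=p['img'][300:372,281].sum(1); print(g.tolist())
E
```

```text
[(268, [51, 29, 18]), (269, [48, 25, 14]), (270, [48, 28, 14]), (271, [50, 28, 18]), (272, [51, 28, 17]), (273, [50, 26, 17]), (274, [50, 28, 13]), (275, [53, 29, 18]), (276, [43, 25, 19]), (277, [22, 17, 13]), (278, [12, 11, 11]), (279, [15, 18, 17])]
271.5 [11.4 -0.6 15.5]
273.5 [10.4 -0.6 15.5]
275.5 [ 9.4 -0.6 15.5]
[42, 28, 23, 46, 34, 34, 46, 36, 21, 15, 38, 24, 23, 30, 22, 33, 40, 18, 45, 34, 32, 34, 26, 21, 26, 44, 31, 26, 32, 38, 36, 45, 23, 24, 46, 33, 28, 19, 44, 39, 41, 33, 40, 20, 47, 57, 46, 61, 47, 41, 52, 45, 51, 61, 45, 39, 114, 255, 343, 346, 344, 346, 333, 334, 331, 341, 344, 341, 340, 336, 337, 335]
```

```bash
python3 -m jog '[[[-0.01,0.04,0],[0,0,-0.006]],[[-0.018,0.09,0],[0,0,-0.012]],[[-0.026,0.14,0],[0,0,-0.018]],[[-0.034,0.19,0],[0,0,-0.0242]],[[-0.042,0.24,0],[0,0,-0.0242]],[[-0.05,0.29,0],[0,0,-0.0242]],[[-0.057,0.335,0],[0,0,-0.0242]],[[-0.061,0.365,0],[0,0,-0.0242]],[[-0.062,0.3755,0.015],[0,0,-0.0242]],[[-0.062,0.3755,0.028],[0,0,-0.0242]],[[-0.062,0.3755,0.028],[0,0,-0.0242]],[[-0.062,0.3755,0.028],[0,0,-0.0242]]]'
cat > ins.py <<'E'
from h import *
ctrl.capture('top');ctrl.capture('top');ctrl.capture('top')
p,C=cap('wrist'); H=np.array(p['hand_eye']); s=ctrl.sense(); print(s['eef_pos'],s['ee_rot'],s['force'])
I=p['img'].astype(int)
print('col281',[(r,I[r,281].tolist()) for r in range(180,236,2)])
for c in (264,296): print(c,[(r,I[r,c].tolist()) for r in range(176,250,3)])
for r in (215,225,235): print('row',r,[(c,I[r,c].tolist()) for c in range(238,324,2)])
cv2.imwrite('pics/ins.png',p['img'][:,:,::-1])
E
python3 ins.py
```

```text
time: 23.17
eef_pos: [567.9, -22.8, 179.4]
ee_rot: [-3.138, 0.003, 0.266]
force: [0.5, -0.1, -1.8]
width: 18.0
gripper_force: 29.4
[568.78050429 -24.40143166 181.15794161] [-3.14123171e+00 -3.40077249e-04  2.65237273e-01] [ 0.47453435 -0.2808965  -0.76048575]
col281 [(180, [25, 43, 81]), (182, [23, 39, 80]), (184, [22, 36, 71]), (186, [21, 28, 50]), (188, [20, 28, 50]), (190, [14, 18, 21]), (192, [18, 18, 22]), (194, [19, 27, 44]), (196, [17, 28, 49]), (198, [20, 28, 49]), (200, [17, 32, 65]), (202, [21, 36, 72]), (204, [19, 35, 63]), (206, [16, 31, 64]), (208, [25, 37, 66]), (210, [19, 30, 63]), (212, [18, 31, 59]), (214, [19, 29, 59]), (216, [21, 33, 66]), (218, [21, 33, 65]), (220, [13, 32, 63]), (222, [24, 30, 51]), (224, [56, 32, 22]), (226, [52, 26, 18]), (228, [55, 30, 20]), (230, [57, 32, 21]), (232, [55, 29, 18]), (234, [54, 27, 16])]
264 [(176, [23, 41, 80]), (179, [27, 43, 81]), (182, [24, 39, 74]), (185, [22, 32, 51]), (188, [22, 30, 49]), (191, [13, 19, 43]), (194, [21, 30, 48]), (197, [20, 31, 48]), (200, [21, 32, 58]), (203, [22, 33, 63]), (206, [25, 36, 66]), (209, [2
[... 2909 characters left out ...]
, [29, 56, 108]), (260, [29, 56, 109]), (262, [26, 53, 108]), (264, [28, 55, 109]), (266, [29, 55, 110]), (268, [36, 44, 67]), (270, [49, 26, 18]), (272, [51, 29, 21]), (274, [51, 25, 16]), (276, [54, 28, 19]), (278, [56, 32, 21]), (280, [53, 27, 18]), (282, [52, 23, 13]), (284, [54, 29, 17]), (286, [53, 27, 17]), (288, [52, 26, 21]), (290, [52, 30, 23]), (292, [50, 25, 17]), (294, [50, 31, 30]), (296, [23, 38, 73]), (298, [24, 51, 105]), (300, [27, 55, 110]), (302, [29, 55, 111]), (304, [29, 55, 110]), (306, [28, 56, 110]), (308, [29, 56, 110]), (310, [33, 59, 112]), (312, [82, 83, 82]), (314, [83, 85, 84]), (316, [81, 81, 80]), (318, [83, 86, 83]), (320, [84, 86, 84]), (322, [84, 86, 84])]
```

```bash
python3 - <<'E'
from h import *
a=[]
for i in range(3): p,C=cap('wrist'); a.append(ctrl.sense()['eef_pos'])
H=np.array(p['hand_eye']); I=p['img'].astype(int); print(np.array(a).round(1),ctrl.sense()['ee_rot'])
b=I[:,:,2]
print('colmean 262-268',[(r,int(b[r,258:268].mean())) for r in range(194,206)],[(r,int(b[r,300:308].mean())) for r in range(194,206)])
print('back edge',[(r,int(b[r,258:264].mean())) for r in range(248,275,2)],[(r,int(b[r,300:308].mean())) for r in range(248,275,2)])
print('foot',[(r,I[r,281].tolist()) for r in range(220,226)])
z=a[-1][2]-74
for r in (198.5,199.5,200.5): print(r,ray(p,H,(283,r),z).round(1))
print('L,R',ray(p,H,(254,215),z).round(1),ray(p,H,(312.5,215),z).round(1))
print('foot',ray(p,H,(281,222.7),93.5).round(1),ray(p,H,(268.3,235),75).round(1),ray(p,H,(295,235),75).round(1))
E
```

```text
[[568.8 -24.8 181.3]
 [568.7 -25.2 181.4]
 [568.6 -25.5 181.4]] [ 3.14151316e+00 -4.66665861e-04  2.63436690e-01]
colmean 262-268 [(194, 47), (195, 47), (196, 46), (197, 47), (198, 47), (199, 54), (200, 62), (201, 63), (202, 64), (203, 64), (204, 63), (205, 64)] [(194, 49), (195, 50), (196, 50), (197, 48), (198, 49), (199, 57), (200, 71), (201, 79), (202, 79), (203, 79), (204, 82), (205, 92)]
back edge [(248, 108), (250, 107), (252, 108), (254, 107), (256, 108), (258, 107), (260, 106), (262, 106), (264, 106), (266, 107), (268, 62), (270, 40), (272, 39), (274, 40)] [(248, 108), (250, 108), (252, 108), (254, 109), (256, 109), (258, 109), (260, 109), (262, 109), (264, 108), (266, 109), (268, 50), (270, 28), (272, 31), (274, 29)]
foot [(220, [19, 31, 63]), (221, [21, 33, 64]), (222, [26, 28, 50]), (223, [44, 27, 24]), (224, [54, 28, 19]), (225, [53, 27, 20])]
198.5 [ 20.6   0.9 107.4]
199.5 [ 19.8   0.9 107.4]
200.5 [ 19.1   0.9 107.4]
L,R [  8.2 -20.1 107.4] [  8.2  22.3 107.4]
foot [ 7.2 -0.6 93.5] [ 5.6 -8.6 75. ] [ 5.6  8.3 75. ]
```

```bash
cat > meas.py <<'E'
from h import *
def edge(v,lo,hi,t):  # first subpixel crossing of t
    for i in range(lo,hi):
        if (v[i]-t)*(v[i+1]-t)<=0 and v[i]!=v[i+1]: return i+(t-v[i])/(v[i+1]-v[i])
for _ in range(3):
    p,C=cap('wrist'); s=ctrl.sense(); I=p['img'].astype(float); H=np.array(p['hand_eye']); z=s['eef_pos'][2]-74
    sat=I[228:234,:,2]-I[228:234,:,0]; v=sat.mean(0)
    L=edge(v,246,262,40); Rr=edge(v[::-1],559-322,559-302,40); Rr=559-Rr
    rd=I[230:236,:,0]-I[230:236,:,2]; w_=rd.mean(0); l=edge(w_,260,282,-5); r=559-edge(w_[::-1],559-303,559-284,-5)
    bk=edge(I[:,258:264,2].mean(1),255,280,75); fr=edge(I[:,300:308,2].mean(1),192,206,62)
    a=ray(p,H,(L,231),z)[1],ray(p,H,(Rr,231),z)[1]; c=ray(p,H,(l,233),78)[1],ray(p,H,(r,233),78)[1]
    e=ray(p,H,(283,fr),z)[0],ray(p,H,(261,bk),z)[0]
    print(s['eef_pos'].round(1),'block y',np.round(a,1),round(np.mean(a),2),'rod y',np.round(c,1),round(np.mean(c),2),'block x',np.round(e,1),round(np.mean(e),2))
E
python3 meas.py
```

```text
[568.6 -25.7 181.4] block y [-21.6  20.4] -0.57 rod y [-8.5  7.5] -0.45 block x [ 20.2 -34.2] -7.03
[568.5 -25.9 181.4] block y [-21.8  20.2] -0.79 rod y [-8.5  7.6] -0.45 block x [ 20.4 -34.2] -6.92
[568.4 -26.  181.3] block y [-22.  20.] -1.0 rod y [-8.5  7.5] -0.47 block x [ 20.6 -34.2] -6.82
```

```bash
python3 -m jog '[[[0,0,0],[0,0,0]],[[0,0,0],[0,0,0]],[[0,0,0],[0,0,0]],[[0,0,0],[0,0,0]],[[0,0,0],[0,0,0]],[[0,0,0],[0,0,0]],[[0,0,0],[0,0,0]],[[0,0,0],[0,0,0]],[[0,0,0],[0,0,0]]]' | grep eef; python3 meas.py
```

```text
eef_pos: [568.4, -26.2, 181.1]
[568.4 -26.2 181.2] block y [-22.2  19.8] -1.22 rod y [-8.5  7.5] -0.48 block x [ 20.7 -34.1] -6.71
[568.4 -26.2 181.1] block y [-22.2  19.8] -1.22 rod y [-8.5  7.5] -0.49 block x [ 20.8 -34.1] -6.7
[568.3 -26.2 181.2] block y [-22.2  19.8] -1.22 rod y [-8.5  7.5] -0.48 block x [ 20.8 -34.1] -6.67
```

```bash
python3 -m jog '[[[0.0016,-0.001,0.003],[0,0,0]],[[0.0016,-0.001,0.006],[0,0,0]],[[0.0016,-0.001,0.008],[0,0,0]],[[0.0016,-0.001,0.008],[0,0,0]],[[0.0016,-0.001,0.008],[0,0,0]],[[0.0016,-0.001,0.008],[0,0,0]],[[0.0016,-0.001,0.008],[0,0,0]],[[0.0016,-0.001,0.008],[0,0,0]]]'|egrep 'eef|^force'
python3 meas.py
python3 -m jog '[[[0,0,0.004],[0,0,0]],[[0,0,0.008],[0,0,0]],[[0,0,0.012],[0,0,0]],[[0,0,0.016],[0,0,0]],[[0,0,0.018],[0,0,0]],[[0,0,0.018],[0,0,0]]]'|egrep 'time|eef|force|width'
```

```text
eef_pos: [569.4, -25.2, 175.3]
force: [0.3, -0.6, -0.7]
[569.4 -25.2 175.3] block y [-21.6  20.5] -0.53 rod y [-8.6  7.7] -0.42 block x [ 19.5 -31.1] -5.81
[569.4 -25.2 175.2] block y [-21.6  20.5] -0.52 rod y [-8.6  7.7] -0.42 block x [ 19.5 -31.1] -5.79
[569.4 -25.2 175.2] block y [-21.5  20.5] -0.51 rod y [-8.6  7.7] -0.42 block x [ 19.5 -31.1] -5.77
time: 25.88
eef_pos: [569.0, -25.1, 161.0]
force: [0.4, 0.8, 0.3]
width: 18.2
gripper_force: 29.4
```

```bash
python3 -m jog '[[[0,0,0.004],[0,0,0]],[[0,0,0.008],[0,0,0]],[[0,0,0.012],[0,0,0]],[[0,0,0.016],[0,0,0]],[[0,0,0.02],[0,0,0]],[[0,0,0.02],[0,0,0]]]'|egrep 'time|eef|force|width'
python3 -m jog '[[[0,0,0.004],[0,0,0]],[[0,0,0.008],[0,0,0]],[[0,0,0.012],[0,0,0]],[[0,0,0.016],[0,0,0]],[[0,0,0.018],[0,0,0]],[[0,0,0.019],[0,0,0]],[[0,0,0.019],[0,0,0]],[[0,0,0.019],[0,0,0]]]'|egrep 'time|eef|force|width'
```

```text
time: 26.38
eef_pos: [569.0, -25.0, 145.9]
force: [0.4, -0.3, -0.1]
width: 18.2
gripper_force: 29.4
time: 27.05
eef_pos: [569.2, -25.1, 132.3]
force: [-0.4, -0.3, -1.0]
width: 18.4
gripper_force: 29.4
```

Foot is at about 38 mm with no contact force. I'll go on gently to the floor at 34 mm.

```bash
for i in 1 2 3 4 5; do python3 -m jog '[[[0,0,0.0008],[0,0,0]],[[0,0,0.0016],[0,0,0]],[[0,0,0.0016],[0,0,0]],[[0,0,0.0016],[0,0,0]]]'|egrep 'eef|^force'; done
```

```text
eef_pos: [569.3, -25.2, 131.2]
force: [-1.2, -0.3, -0.1]
eef_pos: [569.3, -25.2, 130.0]
force: [-1.1, -0.8, -0.6]
eef_pos: [569.3, -25.1, 128.7]
force: [0.2, -1.0, -1.1]
eef_pos: [569.3, -25.1, 127.5]
force: [-0.5, -0.1, -0.9]
eef_pos: [569.6, -25.3, 127.4]
force: [-2.2, 0.1, 6.3]
```

```bash
python3 -m jog '[[[0,0,-0.0008],[0,0,0]],[[0,0,-0.0008],[0,0,0]],[[0,0,-0.0008],[0,0,0]]]'|egrep 'eef|^force'
python3 -m jog '[[[0,0,0],[0,0,0]],[[0,0,0],[0,0,0]],[[0,0,0],[0,0,0]],[[0,0,0],[0,0,0]],[[0,0,0],[0,0,0]],[[0,0,0],[0,0,0]],[[0,0,0],[0,0,0]]]' 0 |egrep 'eef|^force|width'
python3 -m jog '[[[0,0,-0.04],[0,0,0]],[[0,0,-0.08],[0,0,0]],[[0,0,-0.12],[0,0,0]],[[-0.02,0,-0.15],[0,0,0]],[[-0.045,0,-0.16],[0,0,0]],[[-0.045,0,-0.16],[0,0,0]],[[-0.045,0,-0.16],[0,0,0]],[[-0.045,0,-0.16],[0,0,0]],[[-0.045,0,-0.16],[0,0,0]],[[-0.045,0,-0.16],[0,0,0]]]'|egrep 'time|eef|^force|width'
python3 - <<'E'
from h import *
for _ in range(4): ctrl.capture('top')
p,C=cap('wrist'); cv2.imwrite('pics/w9.png',p['img'][:,:,::-1])
H=np.array(p['hand_eye']); print(ctrl.sense()['eef_pos'])
tips(p,C,['amber','carrier','well_mouth','green','grey'],n=1)
I=p['img'].astype(int)
m=ctrl.trace(p,'amber')[0]['pixels']; ys,xs=np.where(m); print(xs.min(),xs.max(),ys.min(),ys.max())
a=np.array([np.cos(.262),np.sin(.262)]);h=np.array([567.4,-26.2])
for x in [(xs.min()+xs.max())/2]: print('cap near edge',ray(p,C,(x,ys.max()),136).round(1), 'expected mid', proj(p,C,[567.5,-26,136]).round(1))
# plate rear edge and bed edge rows along the rail middle
q0=proj(p,C,[h[0]-38*a[0],h[1]-38*a[1],24]); print('plate rear expected',q0.round(1))
c=int(q0[0]); print([(r,I[r,c-8:c+8].mean(0).round().tolist()) for r in range(int(q0[1])-6,int(q0[1])+7)])
E
```

```text
eef_pos: [569.5, -25.2, 127.5]
force: [-2.4, -0.1, 5.6]
eef_pos: [569.4, -25.2, 126.9]
force: [0.4, -0.8, 0.0]
width: 85.1
time: 30.38
eef_pos: [537.0, -33.3, 246.0]
force: [-0.3, 0.2, 0.5]
width: 85.5
[536.83739552 -33.85729649 246.64101004]
tip_of amber 0.79 [570. -28.  28.]
tip_of carrier 0.92 [568. -22.  12.]
tip_of well_mouth 0.63 [565. -24.  75.]
tip_of green 0.5 [532. 252.   4.]
tip_of grey 0.71 [483. 248.   8.]
268 293 156 192
cap near edge [560.2 -26.6 136. ] expected mid [282.4 182.2]
plate rear expected [281.8 194. ]
[(188, [21.0, 22.0, 23.0]), (189, [22.0, 22.0, 24.0]), (190, [22.0, 22.0, 26.0]), (191, [21.0, 26.0, 38.0]), (192, [22.0, 34.0, 62.0]), (193, [33.0, 50.0, 85.0]), (194, [73.0, 77.0, 90.0]), (195, [95.0, 93.0, 89.0]), (196, [95.0, 93.0, 89.0]), (197, [95.0, 93.0, 89.0]), (198, [95.0, 93.0, 90.0]), (199, [95.0, 93.0, 90.0]), (200, [95.0, 93.0, 89.0])]
```

```bash
python3 -c "
from rig import ctrl
print(ctrl.finish_job())"
```

```text
the job is handed in; nothing more can be done
None
```

I handed the job in at about 31 s with the carrier home under the lips and the amber standard upright on the well floor. Camera measurements put the carrier within about 1 mm of home. That the detent is up I inferred from the forces, because its state can't be read.

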